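# Pin the shaker's sprung retaining arm

## Robot

A 7-joint arm with a two-finger parallel gripper is mounted at the origin on the work surface. World frame = base frame: x ahead of the robot, y to its left, z up, the work surface at z = 0. Lengths are in m, angles in rad, forces in N, time in s.
With the tool pointing down it reaches from about 0.4 to 0.875 m from the base axis. Payload 4.4 kg.
Tool frame: the origin (TCP) lies at the very end of the fingers, on their centre line; the grasp point (between the pads) lies 19 mm behind it; z points along the fingers, y is the line along which they close (so a half turn about z gives the same grasp; the last joint's range is limited). The gripper opens to 85 mm and grips with 20 to 120 N. Pads are 22 mm wide; open, the fingers measure 114 mm over their backs; the gripper's body (76 mm by 85 mm) begins 54 mm behind the grasp point. The pads swing forward as they close: fully open they stand 13 mm farther back than shut.
Start: joints at [1.279, 0.628, 0.038, 1.517, -0.027, 0.996, -0.02], TCP at [0.146, -0.634, 0.231] pointing down, gripper open.
Joint ranges: [-3.06, 3.06], [-0.37, 2.12], [-1.25, 1.32], [0.18, 2.47], [-1.1, 4.24], [0.23, 1.98], [-2.94, 2.94]. Speed limits (rad/s): [2.57, 2.57, 3.14, 3.14, 3.14, 3.14, 3.14].

## Interface

Orientations are given as a 3x3 rotation matrix whose columns are the frame's x, y, z axes.
In Python, from bench import r gives the robot as it stands.
- The arm moves only by the tool send_rows, never from a script. Its argument "commands" is a list of rows, each an object of numbers: "fingers": the finger opening in mm, from 0 to 85.4; "dx", "dy", "dz": the shift along the tool's x, y, z in units of 30 cm (1.0 is 30 cm); "twist": the turn about the tool's z in units of 90 degrees (1.0 is 90 degrees). In form: [{"fingers": .., "dx": .., "dy": .., "dz": .., "twist": ..}, ...]. A call has 1 to 10 rows; each row shifts and turns the commanded pose from where the row before left it, along the tool's axes as they then stand; what a row does not reach is not made up. A row lasts 1/12 s, in which the tool goes at most 41.7 mm and 7.16 degrees, less where a joint would pass 70% of its speed; a pose out of reach is approached as far as the arm can. A call with a number of a shift or a turn outside -1 to 1 is refused whole. A call with a gripper value outside its range is refused whole. The fingers move at their own pace and stop on an object; "newtons" is the grip in N (left out, the last holds). Time passes only in rows, so rows that do not move let the fingers close. It gives the time, the measured TCP pose, the force, the opening and the grip force at its end, in the units of the state.
- r.sense(): the state, without advancing time (a new reading comes with each control period).
- r.read_camera(name): name is "scene" or "top" or "wrist"; returns a dict with "color" (480x640x3 uint8, red, green, blue), "mtx" (3x3 intrinsics, pixels), "rvec" (rotation vector, rad) and "tvec" (3), from world to camera coordinates, as OpenCV has them. Camera axes: x right, y down, z forward; pixel columns grow to the right and rows downward; lengths in m; the calibration is good to about 2 mm. A picture is of the moment at which its call begins. There is no depth.
- r.close_job(): hands the job in; it is judged then, once.
The state is a dict: "time": time; "qpos": joint angles; "joint_velocities": joint speeds; "joint_torque": joint torques, N m; "eef_pos": TCP position; "eef_rot": TCP orientation; "wrist_force": force on the tool from outside, world axes, zero at the start; "wrist_torque": the same for the moment, N m; "opening": opening from 0.0 (shut) to 1.0 (fully open); "gripper_force": force on a finger pad.
Only numpy, scipy, OpenCV 4.12 (cv2) and the standard library are available. Lean on these libraries where they do the work, as an engineer would, in place of code of your own. Each camera call takes 0.05 s, during which the arm holds its last target. There are 200 camera calls.

## Task

Secure the yellow tube rack on the shaker: take the steel pin with the orange knob out of the blue rack, use it to swing the orange sprung arm round towards the yellow rack, and push the pin fully home into the orange-ringed hole in the shaker's platform, behind the arm, so that it holds the arm there against its spring. Then let go.

Things in the scene. Friction and masses are not known exactly. Their poses are not given: they have to be found in the camera images.
- pin_knob (a point): Centre of the steel pin's orange knob (upright cylinder, 26 dia, 28 mm tall): grasp here. Below it a shaft 14 dia, 66 mm long, its last 10 mm tapering to a 6 mm tip, 80 mm below this point. 60 g. Starts upright, loose, in one of three places 70 mm apart in a blue rack (top 50 mm, pin tip 6 mm above the table). The other two places hold white tubes with green and yellow caps.
- hold_arm (a joint): Orange sprung arm, angle in rad about the pivot: 0 swung out (its spring returns it there), growing counter-clockwise seen from above, stop 0.98. At 0.90 it points along the pivot's -y and touches a pin in the hole. Level bar, 130 mm long from the pivot, 14 mm wide (7 each side of the pivot line), 6 to 18 mm above the platform. Spring: 0.8 to 2 N at 100 mm from the pivot, against the turn.
- pivot (a point): On the arm's pivot axis at the height of the shaker platform's top (75 mm above the table). Axes: z up, x towards the yellow rack, y along the rack. Hub and spring: 26 mm dia, 30 mm high. The fixed platform reaches 105 mm in -x, 145 in +x, 25 in +y and 235 in -y from here; the yellow rack begins 32 mm away in +x and rises 27 mm above the platform.
- pin_hole (a point): Mouth centre, at the platform's top, of the orange-ringed hole; 14 mm in -x and 100 mm in -y from the pivot. 17 mm wide, flared to 29 mm over its top 6 mm, 28 mm deep: knob centre 52 mm above this point when home. The pin goes on the arm's side away from the yellow rack; moved sideways with its tip 3 mm above the platform, it drives the arm ahead of it.
Things that resemble listed ones, but are neither listed nor needed, are in the scene too. What is meant by the part that bears pin_knob is not black, pink or purple, and is the smaller of those in its own colour.

How it is judged:
By the outcome, as a careful person would: the job done as asked, in the order asked, and still so for the second after the job is handed in, with the robot touching nothing.
It also fails if it takes over 42 s, if anything falls off the work surface, if the arm or the gripper's body presses on something with over 40 N, if the wrist force passes 120 N, or if a joint passes its speed limit or range.

## Working session

There is one attempt and no reset: what is moved stays moved. The work goes in short steps, Python scripts to look and compute and a tool call to move; the robot and the scene stay as the last step left them, time stands still between calls to the robot, and variables do not carry over. Pictures are saved under pics/ and viewed, at most 10 in all, crops included, and the job is handed in when it is done.

Besides the shell and the picture viewer there is one more tool, called after "Call:" in YAML: its name, and indented under it one key for each argument. send_rows: Moves the arm, as the interface text tells. Its arguments: {"type":"object","properties":{"commands":{"type":"array"},"newtons":{"type":"number"}},"required":["commands"]}

```bash
mkdir -p pics; ls; python3 - <<'E'
from bench import r
import cv2,numpy as np
for n in("scene","top"):
    c=r.read_camera(n); cv2.imwrite(f"pics/{n}0.png",c["color"][:,:,::-1]); print(n,c["mtx"].round(1).tolist(),(-cv2.Rodrigues(c["rvec"])[0].T@c["tvec"].reshape(3)).round(3))
s=r.sense();print(s["time"],s["eef_pos"],s["eef_rot"].tolist() if hasattr(s["eef_rot"],'tolist') else s["eef_rot"],s["opening"])
E
```

```text
pics
scene [[517.4, 0.0, 321.0], [0.0, 517.4, 236.2], [0.0, 0.0, 1.0]] [1.074 0.068 0.56 ]
top [[472.0, 0.0, 317.4], [0.0, 472.0, 240.6], [0.0, 0.0, 1.0]] [0.456 0.084 0.949]
0.1 [ 0.14541579 -0.6329391   0.23047752] [[0.9746155675056661, 0.2238845839850752, -0.0004343149068907863], [0.22388500045434487, -0.9746141142854589, 0.0016836885486655917], [-4.6337528021932405e-05, -0.0017381856634871196, -0.9999984882805737]] 0.9983325043619301
```

View pics/scene0.png

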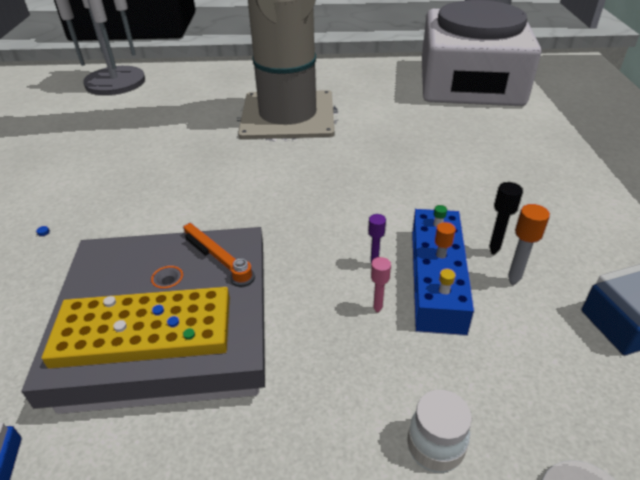

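View pics/top0.png

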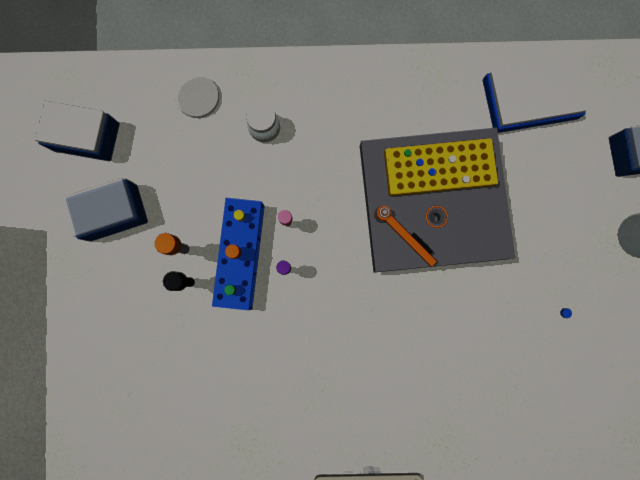

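Orange-knobbed candidates in the top view are (232,252), standing in the blue rack between the green and yellow caps, and (167,244), larger and standing free outside the rack. The one at (232,252) fits because it is the smaller and sits in the rack. The hub is at (384,212), the ring at (437,216), and the arm tip at (434,263).

```bash
cat > h.py <<'E'
import cv2,numpy as np
from bench import r
def ray(c,p):
    R=cv2.Rodrigues(c["rvec"])[0]; o=-R.T@np.ravel(c["tvec"])
    return o,R.T@np.linalg.inv(c["mtx"])@np.array([p[0],p[1],1.])
def onz(c,p,z):
    o,d=ray(c,p); return o+d*(z-o[2])/d[2]
def tri(a,p,b,q):
    o,d=ray(a,p);e,f=ray(b,q); s=np.linalg.lstsq(np.stack([d,-f],1),e-o,rcond=None)[0]
    return (o+d*s[0]+e+f*s[1])/2,np.linalg.norm(o+d*s[0]-e-f*s[1])
def orange(c,sat=150):
    h=cv2.cvtColor(c["color"],cv2.COLOR_RGB2HSV)
    return cv2.inRange(h,(4,sat,70),(15,255,255))
def blobs(m,amin=15):
    n,l,s,ce=cv2.connectedComponentsWithStats(m)
    return [(ce[i].round(1).tolist(),s[i].tolist()) for i in range(1,n) if s[i][4]>=amin]
E
python3 - <<'E'
from h import *
for n in("scene","top"):
    c=r.read_camera(n); print(n); [print(b) for b in blobs(orange(c))]
    h=cv2.cvtColor(c["color"],cv2.COLOR_RGB2HSV)
    print('yel',blobs(cv2.inRange(h,(20,150,80),(32,255,255)))[:6])
    print('grn',blobs(cv2.inRange(h,(50,120,50),(80,255,255)))[:6])
    if n=="top":
        a=cv2.resize(c["color"][190:320,140:320],None,fx=4,fy=4,interpolation=2)
        cv2.imwrite("pics/crop1.png",a[:,:,::-1])
E
```

```text
scene
([532.5, 222.5], [517, 205, 32, 37, 873])
([218.6, 253.2], [184, 223, 68, 59, 843])
([444.5, 234.4], [436, 223, 19, 25, 365])
([166.9, 276.8], [151, 266, 32, 22, 132])
yel [([446.7, 276.8], [441, 270, 13, 15, 169]), ([138.6, 328.1], [42, 287, 187, 81, 10323])]
grn [([440.0, 211.3], [435, 206, 12, 12, 113]), ([188.5, 333.4], [184, 329, 10, 10, 80])]
top
([407.1, 237.0], [377, 206, 60, 61, 587])
([436.7, 216.6], [426, 206, 22, 22, 113])
([164.6, 243.0], [155, 233, 20, 21, 329])
([232.0, 251.0], [226, 245, 13, 13, 143])
yel [([440.8, 166.0], [385, 138, 113, 57, 4043]), ([238.5, 214.6], [234, 210, 10, 10, 74])]
grn [([407.4, 152.5], [404, 150, 7, 6, 33]), ([229.3, 289.5], [225, 285, 10, 10, 81])]
```

View pics/crop1.png

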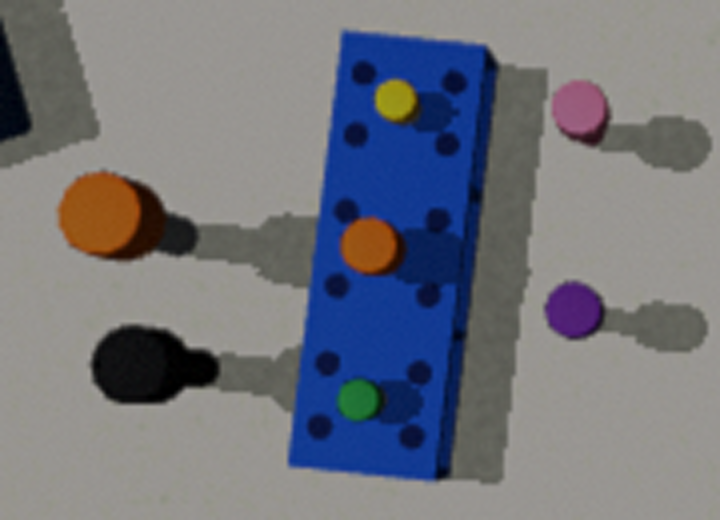

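The crop shows the small orange knob in the rack's middle place, at crop (371,246), with the large orange one outside at (100,214). The target is confirmed.

```bash
python3 - <<'E'
from h import *
s=r.read_camera("scene");t=r.read_camera("top")
print("knob tri",tri(t,(232,251),s,(444.5,234.4)),"topplane",onz(t,(232,251),.098))
print("caps",onz(t,(238.5,214.6),.09),onz(t,(229.3,289.5),.09))
print("ring top",onz(t,(436.7,216.6),.075),"scene",onz(s,(166.9,276.8),.075))
print("hub top",onz(t,(384,212),.105),"scene",onz(s,(241,267),.105))
for c,n in((t,"t"),(s,"s")):
    m=cv2.inRange(cv2.cvtColor(c["color"],cv2.COLOR_RGB2HSV),(20,150,80),(32,255,255))
    k=max(cv2.findContours(m,0,2)[0],key=cv2.contourArea)
    if n=="t":
        b=cv2.boxPoints(cv2.minAreaRect(k)); print(np.array([onz(t,p,.102) for p in b]).round(4))
    else:
        print([onz(s,p,.102).round(4).tolist() for p in cv2.approxPolyDP(k,6,True)[:,0].astype(float)])
m=orange(t); n,l,st,ce=cv2.connectedComponentsWithStats(m)
i=l[240,410] or l[237,407]; ys,xs=np.where(l==i); sel=xs>396
vx=cv2.fitLine(np.stack([xs[sel],ys[sel]],1).astype(np.float32),2,0,.01,.01).ravel()
a=onz(t,vx[2:],.093);b=onz(t,vx[2:]+30*vx[:2],.093);print("arm",a,b,np.degrees(np.arctan2(*(b-a)[1::-1])))
q=r.sense();print(q["eef_pos"],q["time"])
E
```

```text
knob tri (array([0.52874973, 0.2413843 , 0.08840253]), np.float64(0.0022222053431878988)) topplane [0.52811215 0.24072934 0.098     ]
caps [0.59575402 0.23008383 0.09      ] [0.45894126 0.24725792 0.09      ]
ring top [ 0.58642856 -0.13785823  0.075     ] scene [ 0.58577563 -0.13752959  0.075     ]
hub top [ 0.59239302 -0.03555875  0.105     ] scene [ 0.60166796 -0.03404685  0.105     ]
[[ 0.7117 -0.0411  0.102 ]
 [ 0.7274 -0.2416  0.102 ]
 [ 0.6406 -0.2448  0.102 ]
 [ 0.6252 -0.0463  0.102 ]]
[[0.6349, -0.0481, 0.102], [0.6421, -0.1804, 0.102], [0.6613, -0.1808, 0.102], [0.6449, -0.1952, 0.102], [0.6482, -0.2423, 0.102], [0.7323, -0.2357, 0.102], [0.7444, -0.215, 0.102], [0.7302, -0.0398, 0.102]]
arm [ 0.53274673 -0.09148914  0.093     ] [ 0.49289609 -0.12769221  0.093     ] -137.74582229276038
[ 0.14550977 -0.63332211  0.23099841] 0.3
```

Call:
send_rows:
  commands:
    - {"fingers":55,"twist":0.075}
    - {"fingers":55,"twist":0.075}
    - {"fingers":55,"twist":0.073}
    - {"fingers":55,"dx":0.08,"dy":-0.096}
    - {"fingers":55,"dx":0.08,"dy":-0.096}
    - {"fingers":55,"dx":0.08,"dy":-0.096}
    - {"fingers":55,"dx":0.08,"dy":-0.096}
    - {"fingers":55,"dx":0.08,"dy":-0.096}
    - {"fingers":55,"dx":0.08,"dy":-0.096}
    - {"fingers":55,"dx":0.08,"dy":-0.096}

```text
invalid input at $.commands[0]: expected keys fingers, dx, dy, dz, twist
```

Call:
send_rows:
  commands:
    - {"fingers":55,"dx":0.08,"dy":-0.096}
    - {"fingers":55,"dx":0.08,"dy":-0.096}
    - {"fingers":55,"dx":0.08,"dy":-0.096}
    - {"fingers":55,"dx":0.08,"dy":-0.096}
    - {"fingers":55,"dx":0.08,"dy":-0.096}
    - {"fingers":55,"dx":0.08,"dy":-0.096}
    - {"fingers":55,"dx":-0.009,"dy":-0.12}
    - {"fingers":55,"dx":-0.009,"dy":-0.12}
    - {"fingers":55,"dx":-0.009,"dy":-0.12}
    - {"fingers":55,"dx":-0.009,"dy":-0.12}

```text
invalid input at $.commands[0]: expected keys fingers, dx, dy, dz, twist
```

Call:
send_rows:
  commands:
    - {"fingers":55,"dx":-0.009,"dy":-0.12}
    - {"fingers":55,"dx":-0.009,"dy":-0.12}
    - {"fingers":55,"dx":-0.009,"dy":-0.12}
    - {"fingers":55,"dx":-0.009,"dy":-0.12}
    - {"fingers":55,"dx":-0.009,"dy":-0.12}
    - {"fingers":55,"dx":-0.009,"dy":-0.12}
    - {"fingers":55,"dx":-0.009,"dy":-0.12}
    - {"fingers":55,"dx":-0.009,"dy":-0.12}
    - {"fingers":55,"dx":-0.009,"dy":-0.12}
    - {"fingers":55,"dx":-0.009,"dy":-0.12}

```text
invalid input at $.commands[0]: expected keys fingers, dx, dy, dz, twist
```

Call:
send_rows:
  commands:
    - {"fingers":55}
    - {"fingers":55}

```text
invalid input at $.commands[0]: expected keys fingers, dx, dy, dz, twist
```

```bash
cat >> h.py <<'E'
def go(p,yaw=None):
    s=r.sense();R=np.array(s["eef_rot"]);d=R.T@(np.array(p)-s["eef_pos"])/.3
    print("t",s["time"],"pos",np.round(s["eef_pos"],4),"yaw",np.degrees(np.arctan2(R[1,0],R[0,0])).round(2),"tilt",R[2].round(3),"units",d.round(3),"F",np.round(s["wrist_force"],1),"open",s["opening"],s["gripper_force"])
E
python3 - <<'E'
from h import *
c=r.read_camera("wrist"); cv2.imwrite("pics/w1.png",c["color"][:,:,::-1])
for b in blobs(orange(c),80): print(b, onz(c,b[0],.1).round(4))
go((.528,.241,.12))
E
```

```text
t 0.35 pos [ 0.1455 -0.6334  0.2311] yaw 12.94 tilt [ 0. -0. -1.] units [ 1.895 -2.555  0.371] F [ 0.4  0.1 -0.5] open 0.9987925976390184 0.0
```

View pics/w1.png

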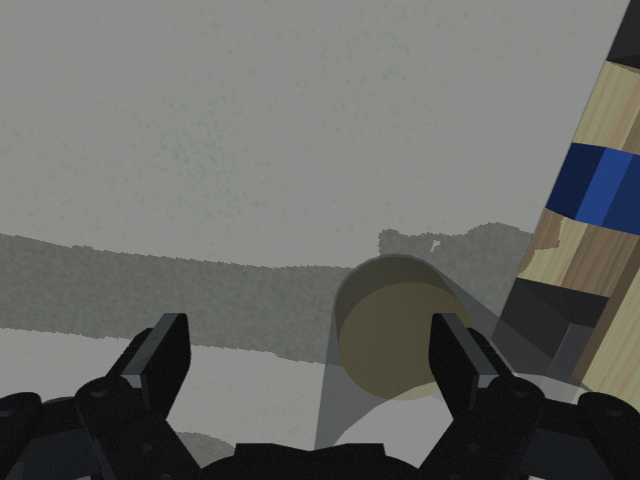

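The rows need all five keys, so nothing moved. The wrist view shows a cylinder just by the right finger at (400,330), so I'll rise first.

Call:
send_rows:
  commands:
    - {"fingers":85,"dx":0,"dy":0,"dz":-0.1,"twist":0}
    - {"fingers":85,"dx":0,"dy":0,"dz":-0.1,"twist":0}
    - {"fingers":55,"dx":0,"dy":0,"dz":0,"twist":0.075}
    - {"fingers":55,"dx":0,"dy":0,"dz":0,"twist":0.075}
    - {"fingers":55,"dx":0,"dy":0,"dz":0,"twist":0.073}
    - {"fingers":55,"dx":0.08,"dy":-0.096,"dz":0,"twist":0}
    - {"fingers":55,"dx":0.08,"dy":-0.096,"dz":0,"twist":0}
    - {"fingers":55,"dx":0.08,"dy":-0.096,"dz":0,"twist":0}
    - {"fingers":55,"dx":0.08,"dy":-0.096,"dz":0,"twist":0}
    - {"fingers":55,"dx":0.08,"dy":-0.096,"dz":0,"twist":0}

```text
time: 1.18
eef_pos: [0.2836, -0.5041, 0.2914]
eef_rot: [[0.992, -0.124, 0.0], [-0.124, -0.992, -0.0], [0.0, 0.0, -1.0]]
wrist_force: [0.6, 0.0, -0.0]
opening: 0.646
gripper_force: 0.0
```

Call:
send_rows:
  commands:
    - {"fingers":55,"dx":0.08,"dy":-0.096,"dz":0,"twist":0}
    - {"fingers":55,"dx":0.08,"dy":-0.096,"dz":0,"twist":0}
    - {"fingers":55,"dx":0.08,"dy":-0.096,"dz":0,"twist":0}
    - {"fingers":55,"dx":0.08,"dy":-0.096,"dz":0,"twist":0}
    - {"fingers":55,"dx":0.08,"dy":-0.096,"dz":0,"twist":0}
    - {"fingers":55,"dx":0.08,"dy":-0.096,"dz":0,"twist":0}
    - {"fingers":55,"dx":0.08,"dy":-0.096,"dz":0,"twist":0}
    - {"fingers":55,"dx":0.08,"dy":-0.096,"dz":0,"twist":0}
    - {"fingers":55,"dx":-0.009,"dy":-0.12,"dz":0,"twist":0}
    - {"fingers":55,"dx":-0.009,"dy":-0.12,"dz":0,"twist":0}

```text
time: 2.02
eef_pos: [0.5065, -0.2269, 0.2909]
eef_rot: [[0.992, -0.123, 0.0], [-0.123, -0.992, 0.0], [0.0, -0.0, -1.0]]
wrist_force: [-0.7, -0.5, 0.1]
opening: 0.642
gripper_force: 0.0
```

Call:
send_rows:
  commands:
    - {"fingers":55,"dx":-0.009,"dy":-0.12,"dz":0,"twist":0}
    - {"fingers":55,"dx":-0.009,"dy":-0.12,"dz":0,"twist":0}
    - {"fingers":55,"dx":-0.009,"dy":-0.12,"dz":0,"twist":0}
    - {"fingers":55,"dx":-0.009,"dy":-0.12,"dz":0,"twist":0}
    - {"fingers":55,"dx":-0.009,"dy":-0.12,"dz":0,"twist":0}
    - {"fingers":55,"dx":-0.009,"dy":-0.12,"dz":0,"twist":0}
    - {"fingers":55,"dx":-0.009,"dy":-0.12,"dz":0,"twist":0}
    - {"fingers":55,"dx":-0.009,"dy":-0.12,"dz":0,"twist":0}
    - {"fingers":55,"dx":-0.009,"dy":-0.12,"dz":0.07,"twist":0}
    - {"fingers":55,"dx":-0.009,"dy":-0.12,"dz":0.07,"twist":0}

```text
time: 2.85
eef_pos: [0.5241, 0.1337, 0.2503]
eef_rot: [[0.992, -0.124, 0.004], [-0.124, -0.992, 0.001], [0.004, -0.002, -1.0]]
wrist_force: [0.3, 0.3, -1.3]
opening: 0.644
gripper_force: 0.0
```

Call:
send_rows:
  commands:
    - {"fingers":55,"dx":0,"dy":0,"dz":0,"twist":0}
    - {"fingers":55,"dx":0,"dy":0,"dz":0,"twist":0}

```text
time: 3.02
eef_pos: [0.5219, 0.1344, 0.2482]
eef_rot: [[0.993, -0.119, -0.003], [-0.119, -0.993, 0.0], [-0.003, 0.0, -1.0]]
wrist_force: [0.6, -0.6, -0.0]
opening: 0.647
gripper_force: 0.0
```

```bash
python3 - <<'E'
from h import *
c=r.read_camera("wrist"); cv2.imwrite("pics/w2.png",c["color"][:,:,::-1])
for b in blobs(orange(c),80): print(b, onz(c,b[0],.1).round(4))
go((.528,.241,.12))
E
```

```text
([583.7, 127.7], [520, 64, 120, 134, 3464]) [ 0.5644 -0.0592  0.1   ]
([163.7, 224.5], [147, 208, 34, 33, 858]) [0.531  0.2407 0.1   ]
t 3.0667 pos [0.5228 0.1321 0.249 ] yaw -7.03 tilt [-0.001  0.001 -1.   ] units [-0.027 -0.363  0.43 ] F [ 0.3 -1.5 -0.5] open 0.6455257570869479 0.0
```

View pics/w2.png

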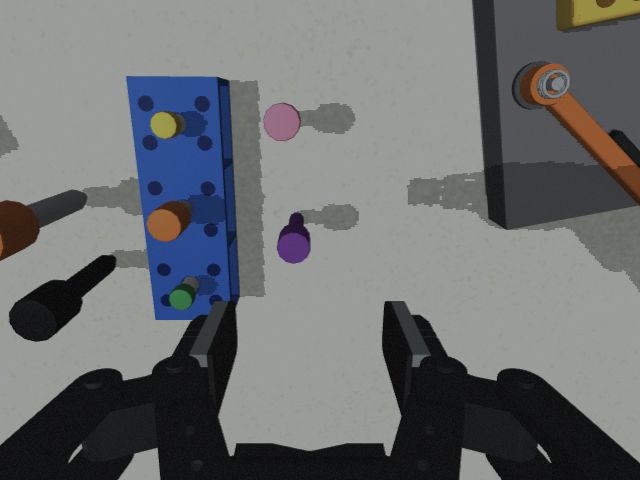

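The wrist view shows the knob at (164,224) in the rack's middle place, with clear room on both sides across the rack.

Call:
send_rows:
  commands:
    - {"fingers":55,"dx":-0.008,"dy":-0.121,"dz":0,"twist":0}
    - {"fingers":55,"dx":-0.008,"dy":-0.121,"dz":0,"twist":0}
    - {"fingers":55,"dx":-0.008,"dy":-0.121,"dz":0.05,"twist":0}
    - {"fingers":55,"dx":0,"dy":0,"dz":0.1,"twist":0}
    - {"fingers":55,"dx":0,"dy":0,"dz":0.1,"twist":0}
    - {"fingers":55,"dx":0,"dy":0,"dz":0.1,"twist":0}
    - {"fingers":55,"dx":0,"dy":0,"dz":0,"twist":0}
    - {"fingers":55,"dx":0,"dy":0,"dz":0,"twist":0}

```text
time: 3.73
eef_pos: [0.5296, 0.2387, 0.1442]
eef_rot: [[0.992, -0.127, -0.002], [-0.127, -0.992, -0.002], [-0.001, 0.002, -1.0]]
wrist_force: [-1.1, 0.3, 1.2]
opening: 0.643
gripper_force: 0.0
```

```bash
python3 - <<'E'
from h import *
c=r.read_camera("wrist"); cv2.imwrite("pics/w3.png",c["color"][:,:,::-1])
for b in blobs(orange(c),80): print(b, onz(c,b[0],.095).round(4))
go((.529,.241,.070))
E
```

```text
([303.8, 267.2], [279, 235, 51, 63, 2460]) [0.5327 0.241  0.095 ]
([42.5, 296.1], [0, 241, 104, 108, 6908]) [0.5339 0.3756 0.095 ]
t 3.7833 pos [0.5308 0.2396 0.1457] yaw -7.26 tilt [ 0.001 -0.    -1.   ] units [-0.007 -0.004  0.252] F [-0.7  0.5  0.6] open 0.6477739073735825 0.0
```

View pics/w3.png

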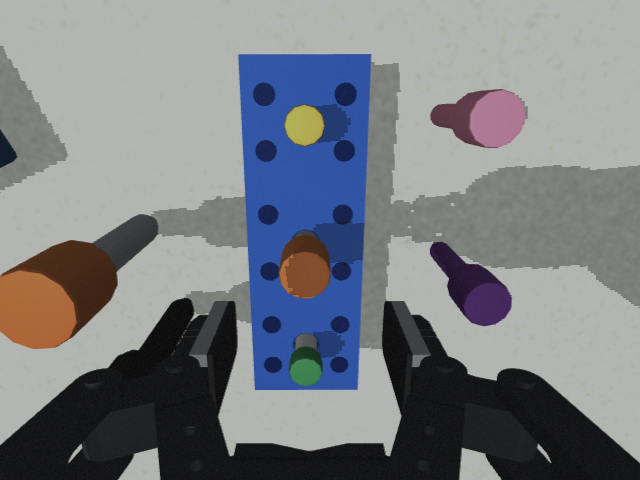

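Knob at (304,267) is centred between the fingers. I'll descend, close and lift.

Call:
send_rows:
  commands:
    - {"fingers":55,"dx":-0.004,"dy":-0.003,"dz":0.09,"twist":0}
    - {"fingers":55,"dx":0,"dy":0,"dz":0.09,"twist":0}
    - {"fingers":55,"dx":0,"dy":0,"dz":0.072,"twist":0}
    - {"fingers":55,"dx":0,"dy":0,"dz":0,"twist":0}
    - {"fingers":15,"dx":0,"dy":0,"dz":0,"twist":0}
    - {"fingers":15,"dx":0,"dy":0,"dz":0,"twist":0}
    - {"fingers":15,"dx":0,"dy":0,"dz":0,"twist":0}
    - {"fingers":15,"dx":0,"dy":0,"dz":0,"twist":0}
    - {"fingers":15,"dx":0,"dy":0,"dz":0,"twist":0}
    - {"fingers":15,"dx":0,"dy":0,"dz":0,"twist":0}
  newtons: 80

```text
time: 4.62
eef_pos: [0.5304, 0.2421, 0.0716]
eef_rot: [[0.992, -0.125, 0.004], [-0.125, -0.992, 0.002], [0.004, -0.002, -1.0]]
wrist_force: [-0.6, -1.7, 6.8]
opening: 0.283
gripper_force: 78.0
```

```bash
python3 - <<'E'
from h import *
go((.529,.241,.070))
E
```

```text
t 4.6167 pos [0.5304 0.2421 0.0716] yaw -7.16 tilt [ 0.004 -0.002 -1.   ] units [-0.004  0.004  0.005] F [-0.6 -1.7  6.8] open 0.2827861626296725 78.03410410881042
```

Call:
send_rows:
  commands:
    - {"fingers":15,"dx":0,"dy":0,"dz":-0.06,"twist":0}
    - {"fingers":15,"dx":0,"dy":0,"dz":-0.1,"twist":0}
    - {"fingers":15,"dx":0,"dy":0,"dz":-0.1,"twist":0}
    - {"fingers":15,"dx":0,"dy":0,"dz":-0.1,"twist":0}
    - {"fingers":15,"dx":0,"dy":0,"dz":-0.1,"twist":0}
    - {"fingers":15,"dx":0,"dy":0,"dz":0,"twist":0}

```text
time: 5.12
eef_pos: [0.5324, 0.2436, 0.2145]
eef_rot: [[0.992, -0.124, 0.012], [-0.125, -0.992, 0.006], [0.011, -0.008, -1.0]]
wrist_force: [1.5, 0.8, 0.0]
opening: 0.278
gripper_force: 79.0
```

```bash
python3 - <<'E'
from h import *
go((.4997,-.0772,.200)); print(np.round(r.sense()["qpos"],2))
E
```

```text
t 5.1167 pos [0.5324 0.2436 0.2145] yaw -7.16 tilt [ 0.011 -0.008 -1.   ] units [0.024 1.075 0.04 ] F [1.5 0.8 0. ] open 0.2777133732589927 78.96173000335693
[-0.46  0.55 -0.02  1.74  0.02  0.85 -2.19]
```

Call:
send_rows:
  commands:
    - {"fingers":15,"dx":0.003,"dy":0.07,"dz":0,"twist":0}
    - {"fingers":15,"dx":0.003,"dy":0.12,"dz":0,"twist":0}
    - {"fingers":15,"dx":0.003,"dy":0.12,"dz":0,"twist":0}
    - {"fingers":15,"dx":0.003,"dy":0.12,"dz":0,"twist":0}
    - {"fingers":15,"dx":0.003,"dy":0.12,"dz":0,"twist":0}
    - {"fingers":15,"dx":0.003,"dy":0.12,"dz":0,"twist":0}
    - {"fingers":15,"dx":0.003,"dy":0.12,"dz":0,"twist":0}
    - {"fingers":15,"dx":0.003,"dy":0.12,"dz":0,"twist":0}
    - {"fingers":15,"dx":0,"dy":0.1,"dz":0,"twist":0}
    - {"fingers":15,"dx":0,"dy":0.06,"dz":0,"twist":0}

```text
time: 5.95
eef_pos: [0.4951, -0.0821, 0.2079]
eef_rot: [[0.992, -0.129, 0.002], [-0.129, -0.992, -0.002], [0.002, 0.002, -1.0]]
wrist_force: [-0.7, -0.2, -0.9]
opening: 0.278
gripper_force: 79.0
```

Call:
send_rows:
  commands:
    - {"fingers":15,"dx":0,"dy":0,"dz":0,"twist":-0.075}
    - {"fingers":15,"dx":0,"dy":0,"dz":0,"twist":-0.075}
    - {"fingers":15,"dx":0,"dy":0,"dz":0,"twist":-0.075}
    - {"fingers":15,"dx":0,"dy":0,"dz":0,"twist":-0.075}
    - {"fingers":15,"dx":0,"dy":0,"dz":0,"twist":-0.075}
    - {"fingers":15,"dx":0,"dy":0,"dz":0,"twist":-0.075}
    - {"fingers":15,"dx":0,"dy":0,"dz":0,"twist":-0.075}
    - {"fingers":15,"dx":0,"dy":0,"dz":0,"twist":-0.075}
    - {"fingers":15,"dx":0,"dy":0,"dz":0,"twist":-0.075}
    - {"fingers":15,"dx":0,"dy":0,"dz":0,"twist":-0.075}

```text
time: 6.78
eef_pos: [0.496, -0.0779, 0.2078]
eef_rot: [[0.49, 0.872, 0.002], [0.872, -0.49, -0.001], [0.0, 0.002, -1.0]]
wrist_force: [0.1, -0.5, -1.4]
opening: 0.279
gripper_force: 79.1
```

Call:
send_rows:
  commands:
    - {"fingers":15,"dx":0,"dy":0,"dz":0,"twist":-0.075}
    - {"fingers":15,"dx":0,"dy":0,"dz":0,"twist":-0.075}
    - {"fingers":15,"dx":0,"dy":0,"dz":0,"twist":-0.075}
    - {"fingers":15,"dx":0,"dy":0,"dz":0,"twist":-0.075}
    - {"fingers":15,"dx":0,"dy":0,"dz":0,"twist":-0.078}
    - {"fingers":15,"dx":0,"dy":0,"dz":0,"twist":0}
    - {"fingers":15,"dx":0,"dy":0,"dz":0,"twist":0}

```text
time: 7.37
eef_pos: [0.4959, -0.078, 0.2074]
eef_rot: [[-0.073, 0.997, 0.001], [0.997, 0.073, -0.0], [-0.0, 0.001, -1.0]]
wrist_force: [0.5, -0.3, -0.8]
opening: 0.282
gripper_force: 79.1
```

```bash
python3 - <<'E'
from h import *
go((.4997,-.0772,.150)); print(np.round(r.sense()["qpos"],2))
im=[]
for n in("scene","top","wrist"):
    c=r.read_camera(n); im.append(c["color"]); print(n,blobs(orange(c),80))
s=cv2.resize(im[0][120:300,130:370],None,fx=1.66,fy=1.66)
w=cv2.resize(im[2],(400,300)); s=cv2.resize(s,(400,300))
cv2.imwrite("pics/c4.png",np.hstack([s,w])[:,:,::-1])
E
```

```text
t 7.3667 pos [ 0.4959 -0.078   0.2074] yaw 94.16 tilt [-0.     0.001 -1.   ] units [0.002 0.013 0.192] F [ 0.5 -0.3 -0.8] open 0.28181640859296225 79.13179993629456
[ 0.46  0.49 -0.52  1.94  0.34  0.79 -0.17]
scene [([532.3, 222.5], [516, 205, 33, 37, 889]), ([218.6, 253.2], [184, 224, 68, 58, 844]), ([166.8, 276.7], [151, 266, 32, 22, 132])]
top [([398.4, 228.5], [376, 206, 43, 45, 402]), ([164.6, 243.1], [155, 233, 20, 21, 330])]
wrist [([400.9, 224.1], [325, 156, 168, 137, 4311]), ([426.6, 308.6], [399, 284, 56, 51, 563]), ([308.9, 346.1], [272, 293, 75, 103, 6101])]
```

View pics/c4.png

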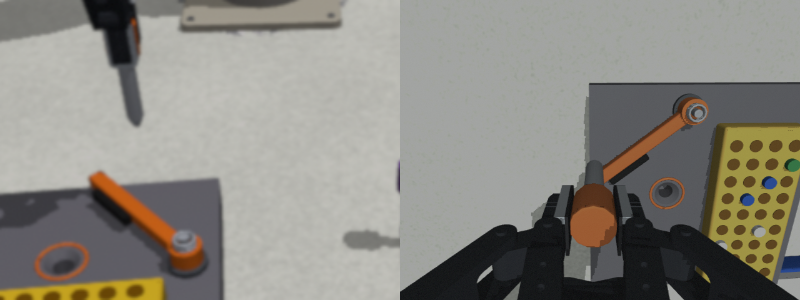

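The scene view shows the pin held and its tip at about pixel (212,195). The arm is still out, and the wrist view shows the ring at about (427,308). I'll compare these with the expected projections.

```bash
python3 - <<'E'
from h import *
s=r.sense();p=np.array(s["eef_pos"])
c=r.read_camera("scene")
pr=lambda c,q:cv2.projectPoints(np.array([q],float),c["rvec"],c["tvec"],c["mtx"],None)[0].ravel().round(1)
print("exp tip",pr(c,p-[0,0,.0656]),"shaft top",pr(c,p-[0,0,.005]),"10mm x",pr(c,p-[-.01,0,.0656]),"10mm y",pr(c,p-[0,-.01,.0656]))
g=c["color"][140:200,180:230].astype(int)
h=cv2.cvtColor(c["color"],cv2.COLOR_RGB2GRAY)
for y in range(160,200,3):
    row=h[y,180:240]; x=np.where(row<130)[0]; print(y,(180+x.min(),180+x.max(),int(row[x].mean())) if len(x) else None)
w=r.read_camera("wrist")
e=cv2.cvtColor(w["color"],cv2.COLOR_RGB2HSV)
m=orange(w); n,l,st,ce=cv2.connectedComponentsWithStats(m)
for i in range(1,n):
    if st[i][4]>300:
        ys,xs=np.where(l==i); (cx,cy),ax,an=cv2.fitEllipse(np.stack([xs,ys],1).astype(np.float32)) if 0 else cv2.minAreaRect(np.stack([xs,ys],1).astype(np.float32))
        print(i,(cx,cy),ax,onz(w,(cx,cy),.075))
print("wrist exp hole",pr(w,(.586,-.138,.075)),"exp knob top",pr(w,p+[0,0,.029]),"bottom",pr(w,p))
E
```

```text
exp tip [213.8 195. ] shaft top [206.7 157.2] 10mm x [212.8 199.3] 10mm y [221.1 194.8]
160 (np.int64(197), np.int64(211), 89)
163 (np.int64(201), np.int64(211), 83)
166 (np.int64(202), np.int64(211), 82)
169 (np.int64(202), np.int64(212), 87)
172 (np.int64(203), np.int64(212), 84)
175 (np.int64(203), np.int64(213), 88)
178 (np.int64(204), np.int64(213), 84)
181 (np.int64(205), np.int64(214), 83)
184 (np.int64(205), np.int64(214), 82)
187 (np.int64(206), np.int64(215), 83)
190 (np.int64(206), np.int64(215), 91)
193 (np.int64(208), np.int64(214), 90)
196 None
199 None
1 (401.94683837890625, 218.9876708984375) (45.682044982910156, 204.45054626464844) [ 0.56140175 -0.06982629  0.075     ]
7 (426.5, 309.0) (50.0, 55.0) [ 0.58940502 -0.13686132  0.075     ]
8 (309.0, 344.0) (102.0, 74.0) [ 0.50491421 -0.17294734  0.075     ]
wrist exp hole [421.7 310.1] exp knob top [302.7 359.7] bottom [303.8 315.8]
```

Call:
send_rows:
  commands:
    - {"fingers":15,"dx":0.005,"dy":0,"dz":0.09,"twist":0}
    - {"fingers":15,"dx":0,"dy":0,"dz":0.08,"twist":0}
    - {"fingers":15,"dx":0,"dy":0,"dz":0.04,"twist":0}
    - {"fingers":15,"dx":0,"dy":0,"dz":0,"twist":0}
    - {"fingers":15,"dx":0,"dy":0,"dz":0,"twist":0}

```text
time: 8.03
eef_pos: [0.4955, -0.0759, 0.1437]
eef_rot: [[-0.076, 0.997, -0.001], [0.997, 0.076, 0.0], [0.0, -0.001, -1.0]]
wrist_force: [0.6, 0.1, 0.5]
opening: 0.284
gripper_force: 79.3
```

```bash
python3 - <<'E'
from h import *
s=r.sense();p=np.array(s["eef_pos"]);R=np.array(s["eef_rot"])
P=np.array([.593,-.0345]); a0=np.arctan2(*(p[:2]-P)[::-1]); a1=np.arctan2(-.1005,-.006); r0=np.linalg.norm(p[:2]-P)
a=np.linspace(a0,a1,13); rr=np.linspace(r0,.1007,13)
q=np.c_[P[0]+rr*np.cos(a),P[1]+rr*np.sin(a),np.full(13,.144)]
q[0]=p
print((np.diff(q,axis=0)@R/.3).round(3)); go(q[-1])
E
```

```text
[[-0.03   0.013 -0.001]
 [-0.028  0.016 -0.   ]
 [-0.027  0.018 -0.   ]
 [-0.025  0.021 -0.   ]
 [-0.023  0.023 -0.   ]
 [-0.02   0.025 -0.   ]
 [-0.018  0.026 -0.   ]
 [-0.015  0.028 -0.   ]
 [-0.013  0.029 -0.   ]
 [-0.01   0.03  -0.   ]
 [-0.007  0.03  -0.   ]
 [-0.004  0.031 -0.   ]]
t 8.0333 pos [ 0.4955 -0.0759  0.1437] yaw 94.38 tilt [ 0.    -0.001 -1.   ] units [-0.22   0.289 -0.001] F [0.6 0.1 0.5] open 0.2837000699013782 79.33956027030945
```

Call:
send_rows:
  commands:
    - {"fingers":15,"dx":-0.03,"dy":0.013,"dz":0,"twist":0}
    - {"fingers":15,"dx":-0.028,"dy":0.016,"dz":0,"twist":0}
    - {"fingers":15,"dx":-0.027,"dy":0.018,"dz":0,"twist":0}
    - {"fingers":15,"dx":-0.025,"dy":0.021,"dz":0,"twist":0}
    - {"fingers":15,"dx":-0.023,"dy":0.023,"dz":0,"twist":0}
    - {"fingers":15,"dx":-0.02,"dy":0.025,"dz":0,"twist":0}
    - {"fingers":15,"dx":-0.018,"dy":0.026,"dz":0,"twist":0}
    - {"fingers":15,"dx":0,"dy":0,"dz":0,"twist":0}

```text
time: 8.7
eef_pos: [0.5438, -0.1254, 0.1437]
eef_rot: [[-0.075, 0.997, 0.001], [0.997, 0.075, -0.0], [-0.0, 0.001, -1.0]]
wrist_force: [-0.7, -0.1, -0.1]
opening: 0.281
gripper_force: 79.2
```

Call:
send_rows:
  commands:
    - {"fingers":15,"dx":-0.015,"dy":0.028,"dz":0,"twist":0}
    - {"fingers":15,"dx":-0.013,"dy":0.029,"dz":0,"twist":0}
    - {"fingers":15,"dx":-0.01,"dy":0.03,"dz":0,"twist":0}
    - {"fingers":15,"dx":-0.007,"dy":0.03,"dz":0,"twist":0}
    - {"fingers":15,"dx":-0.004,"dy":0.031,"dz":0,"twist":0}
    - {"fingers":15,"dx":0,"dy":0,"dz":0,"twist":0}
    - {"fingers":15,"dx":0,"dy":0,"dz":0,"twist":0}

```text
time: 9.28
eef_pos: [0.5866, -0.135, 0.1433]
eef_rot: [[-0.077, 0.997, -0.002], [0.997, 0.077, 0.0], [0.0, -0.002, -1.0]]
wrist_force: [-1.5, -0.3, 0.4]
opening: 0.278
gripper_force: 79.1
```

```bash
python3 - <<'E'
from h import *
go((.587,-.135,.144))
im=[]
for n in("scene","wrist"):
    c=r.read_camera(n); im.append(c["color"]); print(n,blobs(orange(c),20))
s=cv2.resize(im[0][180:330,90:290],(400,300),interpolation=2)
cv2.imwrite("pics/c5.png",np.hstack([s,cv2.resize(im[1],(400,300))])[:,:,::-1])
E
```

```text
t 9.2833 pos [ 0.5866 -0.135   0.1433] yaw 94.41 tilt [ 0.    -0.002 -1.   ] units [ 0.     0.001 -0.002] F [-1.5 -0.3  0.4] open 0.2782405591628594 79.05742764472961
scene [([531.8, 222.5], [516, 205, 33, 37, 919]), ([160.3, 223.7], [156, 214, 9, 24, 84]), ([196.5, 274.8], [139, 263, 113, 23, 1244])]
wrist [([324.7, 247.2], [272, 21, 103, 374, 14279]), ([343.6, 54.9], [330, 38, 30, 33, 346])]
```

View pics/c5.png

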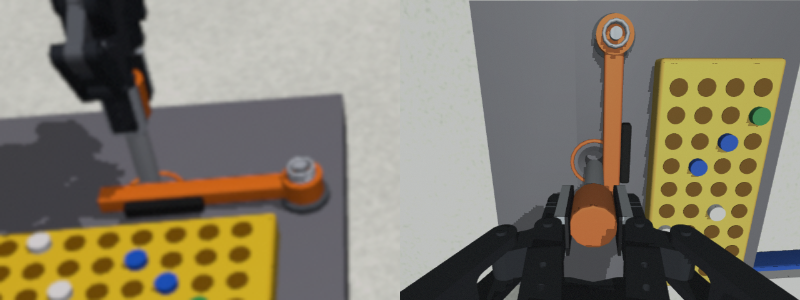

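The scene crop shows the arm swung in alongside the yellow rack. The pin is behind it, and its shaft line meets the ring centre at crop (154,194), so I'll push down gently.

Call:
send_rows:
  commands:
    - {"fingers":15,"dx":0,"dy":0,"dz":0.015,"twist":0}
    - {"fingers":15,"dx":0,"dy":0,"dz":0.015,"twist":0}
    - {"fingers":15,"dx":0,"dy":0,"dz":0.01,"twist":0}
    - {"fingers":15,"dx":0,"dy":0,"dz":0.01,"twist":0}
    - {"fingers":15,"dx":0,"dy":0,"dz":0,"twist":0}

```text
time: 9.8
eef_pos: [0.5867, -0.1356, 0.128]
eef_rot: [[-0.076, 0.997, -0.001], [0.997, 0.076, -0.0], [-0.0, -0.001, -1.0]]
wrist_force: [-1.9, -0.4, -1.8]
opening: 0.283
gripper_force: 79.1
```

Call:
send_rows:
  commands:
    - {"fingers":15,"dx":0,"dy":0,"dz":0.013,"twist":0}
    - {"fingers":15,"dx":0,"dy":0,"dz":0.013,"twist":0}
    - {"fingers":15,"dx":0,"dy":0,"dz":0.013,"twist":0}
    - {"fingers":15,"dx":0,"dy":0,"dz":0.008,"twist":0}
    - {"fingers":15,"dx":0,"dy":0,"dz":0,"twist":0}
    - {"fingers":15,"dx":0,"dy":0,"dz":0,"twist":0}

```text
time: 10.3
eef_pos: [0.5869, -0.1353, 0.1142]
eef_rot: [[-0.077, 0.997, -0.001], [0.997, 0.077, 0.0], [0.0, -0.001, -1.0]]
wrist_force: [-1.8, -0.4, -1.8]
opening: 0.279
gripper_force: 79.1
```

Free all the way so far, with about 2 mm left. I'll press to contact.

Call:
send_rows:
  commands:
    - {"fingers":15,"dx":0,"dy":0,"dz":0.006,"twist":0}
    - {"fingers":15,"dx":0,"dy":0,"dz":0.004,"twist":0}
    - {"fingers":15,"dx":0,"dy":0,"dz":0,"twist":0}
    - {"fingers":15,"dx":0,"dy":0,"dz":0,"twist":0}

```text
time: 10.63
eef_pos: [0.5878, -0.1353, 0.1126]
eef_rot: [[-0.076, 0.997, 0.001], [0.997, 0.076, -0.0], [-0.001, 0.001, -1.0]]
wrist_force: [-3.8, 0.6, 5.1]
opening: 0.282
gripper_force: 80.1
```

Call:
send_rows:
  commands:
    - {"fingers":15,"dx":0,"dy":0,"dz":0.005,"twist":0}
    - {"fingers":15,"dx":0,"dy":0,"dz":0,"twist":0}
    - {"fingers":15,"dx":0,"dy":0,"dz":0,"twist":0}

```text
time: 10.88
eef_pos: [0.5879, -0.1353, 0.1124]
eef_rot: [[-0.076, 0.997, 0.002], [0.997, 0.076, -0.001], [-0.001, 0.001, -1.0]]
wrist_force: [-5.2, -0.3, 14.6]
opening: 0.281
gripper_force: 81.1
```

Bottomed: the force rose to 15 N with no further travel. Now I'll release and retreat.

Call:
send_rows:
  commands:
    - {"fingers":15,"dx":0,"dy":0,"dz":-0.005,"twist":0}
    - {"fingers":42,"dx":0,"dy":0,"dz":0,"twist":0}
    - {"fingers":42,"dx":0,"dy":0,"dz":0,"twist":0}
    - {"fingers":42,"dx":0,"dy":0,"dz":0,"twist":0}
    - {"fingers":42,"dx":0,"dy":0,"dz":0,"twist":0}
    - {"fingers":42,"dx":0,"dy":0,"dz":-0.03,"twist":0}
    - {"fingers":42,"dx":0,"dy":0,"dz":-0.06,"twist":0}
    - {"fingers":42,"dx":0,"dy":0,"dz":-0.1,"twist":0}
    - {"fingers":42,"dx":0,"dy":0,"dz":-0.1,"twist":0}
    - {"fingers":42,"dx":0,"dy":0,"dz":-0.1,"twist":0}

```text
time: 11.72
eef_pos: [0.5874, -0.1351, 0.2304]
eef_rot: [[-0.077, 0.997, 0.0], [0.997, 0.077, 0.0], [0.0, 0.0, -1.0]]
wrist_force: [0.5, -0.5, -0.1]
opening: 0.492
gripper_force: 0.0
```

Call:
send_rows:
  commands:
    - {"fingers":42,"dx":0,"dy":-0.1,"dz":0,"twist":0}
    - {"fingers":42,"dx":0,"dy":-0.1,"dz":0,"twist":0}
    - {"fingers":42,"dx":0,"dy":0,"dz":0,"twist":0}
    - {"fingers":42,"dx":0,"dy":0,"dz":0,"twist":0}

```text
time: 12.05
eef_pos: [0.5264, -0.1405, 0.2296]
eef_rot: [[-0.076, 0.997, 0.0], [0.997, 0.076, -0.001], [-0.001, -0.0, -1.0]]
wrist_force: [0.6, -0.0, 0.1]
opening: 0.493
gripper_force: 0.0
```

```bash
python3 - <<'E'
from h import *
go((.587,-.135,.144))
im=[]
for n in("scene","wrist"):
    c=r.read_camera(n); im.append(c["color"])
    print(n,cv2.projectPoints(np.array([[.587,-.137,.127],[.587,-.137,.141]]),c["rvec"],c["tvec"],c["mtx"],None)[0].round(1).tolist(),blobs(orange(c),20))
s=cv2.resize(im[0][180:330,90:290],(400,300),interpolation=2)
cv2.imwrite("pics/c6.png",np.hstack([s,cv2.resize(im[1],(400,300))])[:,:,::-1])
E
```

```text
t 12.05 pos [ 0.5264 -0.1405  0.2296] yaw 94.34 tilt [-0.001 -0.    -1.   ] units [0.003 0.203 0.285] F [ 0.6 -0.   0.1] open 0.49295696801105177 0.0
scene [[[158.4, 248.3]], [[155.8, 239.9]]] [([532.3, 222.5], [516, 205, 33, 37, 889]), ([158.1, 245.8], [146, 233, 24, 27, 493]), ([196.9, 274.1], [139, 263, 113, 22, 1230])]
wrist [[[400.3, 237.9]], [[405.3, 245.1]]] [([411.9, 173.3], [381, 48, 66, 217, 5072]), ([426.3, 69.5], [419, 58, 17, 23, 92]), ([374.4, 209.7], [361, 190, 40, 52, 283])]
```

View pics/c6.png

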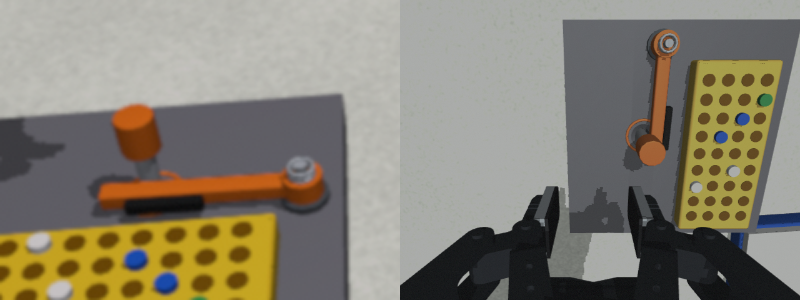

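The scene crop shows the pin upright in the ringed hole with its knob at full-image pixel (158,246), where (158,248) is expected when home. The arm is held alongside the rack and the gripper is clear, so I'll hand in.

```bash
python3 -c "
from bench import r
print(r.close_job())"
```

```text
the job is handed in; nothing more can be done
None
```

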